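# Find the rocking corner of the stage plate and press its shim flat

## Task

The dark H-shaped stage plate rocks: one of its four corners has a low foot. Press down on the corners in turn with a fingertip to find the one that dips, then press the hinged brass shim beside that corner (the leaf on the left of its ear, seen from the robot) down fully flat, and leave the other three shims standing. Only press: do not lift or shift the plate, and leave the boxes, tools and small parts where they are.

Things in the scene. Friction and masses are not known exactly. Their poses are not given: they have to be found in the camera images.
- plate_top (a point): Dark steel stage plate, loose, H-shaped, 12 mm thick, about 2 kg, level on four steel feet. Point: centre of its top face, 46 mm above the table; axes x, y along the plate (x away from the robot, y to its left), z up. Middle part 96 (x) by 164 mm (y), with a round chuck 84 mm across, 8 mm high; four ears run out in x from 48 to 102 mm each side, each 34 mm wide, centred on y = +-65 mm
- plate: the same plate; origin at the centre of its underside, 12 mm below plate_top, same axes. Three of its feet are solid: these corners give under 1.5 mm under a finger. One foot, a different one each time though it looks the same, is low and held up only by a spring: there the corner dips 3.5 mm, starting at about 2 N, bottoming at about 5 N
- bed: aluminium bed under the plate, 270 (x) by 290 mm (y), 12 mm thick, fixed; origin on the table below the plate's centre, same axes as the plate. On the +y side of each ear it bears that corner's shim: a brass leaf 24 mm wide, hinged along x, 24 mm to +y of the ear's middle and 16 mm below the plate's top, reaching 37 mm from the hinge to its free end towards +y
- rock (a joint): how far the low, sprung foot is pressed down (m): 0 at rest, 0.0035 fully down; where that foot is, is not told
- shim_rocker (a joint): fold of the shim at the corner that rocks (rad): 0 to 0.08 raised as found, 0.52 flat (level); where it is, is not told
- shim_p (a joint): fold of the shim at one of the three firm corners (rad): 0 to 0.08 raised as found, 0.52 flat; where it is, is not told; to be left raised
- shim_q (a joint): fold of the shim at one of the three firm corners (rad): 0 to 0.08 raised as found, 0.52 flat; where it is, is not told; to be left raised
- shim_r (a joint): fold of the shim at one of the three firm corners (rad): 0 to 0.08 raised as found, 0.52 flat; where it is, is not told; to be left raised
- ear_near_right (a point): place to press the near right corner (ear) of the plate: on its top face, straight over its foot (near = towards the robot, left = +y)
- ear_near_left (a point): place to press the near left corner (ear) of the plate: on its top face, straight over its foot (near = towards the robot, left = +y)
- ear_far_right (a point): place to press the far right corner (ear) of the plate: on its top face, straight over its foot (near = towards the robot, left = +y)
- ear_far_left (a point): place to press the far left corner (ear) of the plate: on its top face, straight over its foot (near = towards the robot, left = +y)
- leaf_near_right (a point): shim of the near right corner: place to press, 26 mm out from its hinge, at the height of its top once flat (14 mm below the plate's top). Raised, the leaf slopes up at 25 to 30 deg to its free end, about level with the plate's top. About 10 N there folds it down; it stays where it is left. Flat, its toe carries the ear
- leaf_near_left (a point): shim of the near left corner: place to press, 26 mm out from its hinge, at the height of its top once flat (14 mm below the plate's top). Raised, the leaf slopes up at 25 to 30 deg to its free end, about level with the plate's top. About 10 N there folds it down; it stays where it is left. Flat, its toe carries the ear
- leaf_far_right (a point): shim of the far right corner: place to press, 26 mm out from its hinge, at the height of its top once flat (14 mm below the plate's top). Raised, the leaf slopes up at 25 to 30 deg to its free end, about level with the plate's top. About 10 N there folds it down; it stays where it is left. Flat, its toe carries the ear
- leaf_far_left (a point): shim of the far left corner: place to press, 26 mm out from its hinge, at the height of its top once flat (14 mm below the plate's top). Raised, the leaf slopes up at 25 to 30 deg to its free end, about level with the plate's top. About 10 N there folds it down; it stays where it is left. Flat, its toe carries the ear
- chip_box: small orange lidded chip box, 45 x 45 x 18 mm, loose on the round chuck in the middle of the plate; origin under its centre; leave it there
- thumb_nut: loose steel thumb nut, 20 mm across, 18 mm high, standing on the bed beyond the plate's far (+x) side; origin under its centre; leave alone
- plug: loose black plug, 16 mm across, 22 mm high, standing on the bed off the plate's near (-x) side; origin under its centre; leave alone
- wafer_box: orange lidded wafer box, 115 x 115 x 28 mm, on the table to the left (+y) of the bed; origin under its centre; leave alone
- bottle: white bottle with black cap, 52 mm across, 115 mm high, on the table to the right (-y) of the bed; origin under its centre; leave alone
- driver: screwdriver lying on the table to the right (-y) of the bed; leave alone
- tweezers: steel tweezers, 120 mm long, 6 mm high, lying on the table to the left (+y) of the bed; leave alone

How it is judged (in metres and radians):
On the way, in this order (a step that is already met when the one before it is completed fails the run):
1. the corner that rocks has been pressed down by the robot (at least 2 mm) (value of joint rock above 0.002 m and contact force between the fingers and plate above 1 N), for 0.05 s.
2. the shim at that corner has been pressed flat (value of joint shim_rocker above 0.46 rad), for 0.1 s.
At the end, for the whole second after the job is handed in: The shim at the rocking corner is flat (0.46 rad or more of 0.52), the other three still stand (under 0.25 rad), the plate rests level on its feet within 12 mm of where it was, and all loose things are within 25 mm of where they were (value of joint shim_rocker above 0.46 rad and value of joint each of shim_p, shim_q, shim_r below 0.25 rad and distance of plate_top from where it was at the start of the episode below 0.012 m and angle between plate_top's own z axis and vertical below 0.03 rad and linear speed of plate below 0.02 m/s and distance of each of chip_box, thumb_nut, plug, wafer_box, bottle, driver, tweezers from where it was at the start of the episode below 0.025 m); the robot touches nothing.
It fails at once if a shim at a firm corner is pressed down (value of joint any of shim_p, shim_q, shim_r above 0.25 rad).
It fails at once if the plate is lifted, tipped up or shifted (over 12 mm or 0.08 rad) (distance of plate_top from where it was at the start of the episode above 0.012 m or angle between plate_top's own z axis and vertical above 0.08 rad).
It fails at once if a box, tool or small part is lifted, carried or pushed away (distance of any of chip_box, thumb_nut, plug, wafer_box, bottle, driver, tweezers from where it was at the start of the episode above 0.025 m).
It also fails if it takes over 51 s, if anything falls off the work surface, if the arm or the gripper's body presses on something with over 40 N, if the wrist force passes 120 N, or if a joint passes its speed limit or range.

## Robot

A 6-joint arm with a two-finger parallel gripper is mounted at the origin on the work surface. World frame = base frame: x ahead of the robot, y to its left, z up, the work surface at z = 0. Lengths are in m, angles in degrees, forces in N, time in s.
With the tool pointing down it reaches from about 0.4 to 0.825 m from the base axis. Payload 7 kg.
Tool frame: the origin (TCP) lies on the centre line of the jaws, within the pads' length; the fingertips stand 17 mm ahead of it and the grasp point (between the pads) lies 2 mm behind it; z points along the fingers, y is the direction in which the jaws open and shut (so a half turn about z gives the same grasp; the last joint's range is limited). The gripper opens to 88 mm and grips with 3 to 60 N. Pads are 19 mm wide; open, the fingers measure 130 mm over their backs; the gripper's body (78 mm by 193 mm) begins 47 mm behind the grasp point.
Start: joints at [91.163, 20.546, 0.682, 0, -70.136, -16.507], TCP at [0.179, 0.651, 0.244] pointing down, gripper open.
Joint ranges: [-176.03, 176.03], [-82.01, 121.73], [-58.28, 71.71], [-173.87, 95.51], [-174.79, -0.11], [-173.66, 173.66]. Speed limits (degrees/s): [136.94, 136.94, 172.46, 180, 180, 180].

## Interface

Orientations are given as [roll, pitch, yaw] about the fixed x, y, z axes, in that order (R = Rz(yaw) Ry(pitch) Rx(roll)).
In Python, from plant import telemetry, vision, close_job, recognise, silhouettes, place_of gives the robot as it stands.
- The arm moves only by the shell command python3 -m handwheel 'ROWS'. ROWS is JSON, a list that holds one entry, the list of rows, each a list of 5 numbers: the shift along the tool's x, y, z in m, then the turn about the tool's z in rad, then the closure, from 0 (fully open) to 1 (shut). In form: [[[tx, ty, tz, yaw, gripper], ...]]. A call has 1 to 20 rows; each row shifts and turns the commanded pose from where the row before left it, along the tool's axes as they then stand; what a row does not reach is not made up. A row lasts 1/12 s, in which the tool goes at most 41.7 mm and 7.16 degrees, less where a joint would pass 70% of its speed; a pose out of reach is approached as far as the arm can. A call with a gripper value outside its range is refused whole. The fingers move at their own pace and stop on an object; the grip force is fixed at half the most. Time passes only in rows, so rows that do not move let the fingers close. It gives the time, the measured TCP pose, the force and the opening at its end, in the units of the state.
- telemetry.get_obs(): the state, without advancing time (a new reading comes with each control period).
- vision.snapshot(name): name is "side" or "top" or "wrist"; returns a dict with "color" (420x560x3 uint8, red, green, blue), "mtx" (3x3 intrinsics, pixels), "cam_to_world" (4x4, takes a point from camera to world coordinates); the wrist camera has in their place "tool_from_camera" (4x4, takes a point from camera to tool coordinates, whose origin is the TCP and whose axes are the flange's). Camera axes: x right, y down, z forward; pixel columns grow to the right and rows downward; lengths in m; the calibration is good to about 2 mm. A picture is of the moment at which its call begins: read the wrist's pose just before it. There is no depth.
- close_job(): hands the job in, once; it reports no verdict.
Trained networks look in a picture, given as the dict that the camera call returned (one of the last four; its "shot" number tells which), for a name from the list of things; names that differ only in an ending like _2 or _b are one class to them, and where a whole thing is asked for, a point or a joint stands for the part that bears it (a point fixed in the world has none). Each returns a list of dicts, best first, with "conf" (0 to 1); they miss things now and then, are a little off and sometimes report something else, mostly with a low value. They report only what shows in the picture. A call takes as long as a camera call.
- recognise(name, picture): "xy" ([column, row] in pixels, amid what is visible of it).
- silhouettes(name, picture): "region" (420x560 bool, what is visible of it) and "xy" ([column, row] in pixels, amid what is visible of it).
- place_of(name, picture): "xy" ([column, row] in pixels: a listed point, or the origin of a listed thing).
The state is a dict: "clock": time; "joint_pos": joint angles; "qvel": joint speeds; "tau": joint torques, N m; "tool_pos": TCP position; "orientation": TCP orientation; "force": force on the tool from outside, world axes, zero at the start; "moment": the same for the moment, N m; "opening": finger opening in m.
Only numpy, scipy, OpenCV 4.12 (cv2) and the standard library are available. Lean on these libraries where they do the work, as an engineer would, in place of code of your own. Each camera call takes 0.05 s, during which the arm holds its last target.

## Working session

There is one attempt and no reset: what is moved stays moved. The work goes in short steps, Python scripts to look and compute and a shell command to move; the robot and the scene stay as the last step left them, time stands still between calls to the robot, and variables do not carry over. Pictures are saved under pics/ and viewed, and the job is handed in when it is done.

```bash
mkdir -p pics; ls
cat > h.py <<'E'
import numpy as np, cv2
from plant import telemetry, vision, recognise, silhouettes, place_of
def save(s,n,pts=[]):
    im=cv2.cvtColor(s["color"],cv2.COLOR_RGB2BGR).copy()
    for p in pts: cv2.circle(im,(int(p[0]),int(p[1])),4,(0,0,255),1)
    cv2.imwrite("pics/"+n,im)
def ray(s,xy):
    T=np.array(s["cam_to_world"]); d=np.linalg.inv(s["mtx"])@np.array([xy[0],xy[1],1.])
    return T[:3,3],T[:3,:3]@d
def atz(s,xy,z):
    o,d=ray(s,xy); return o+d*(z-o[2])/d[2]
def proj(s,P):
    T=np.linalg.inv(s["cam_to_world"]); p=T[:3,:3]@np.array(P)+T[:3,3]; q=s["mtx"]@p; return q[:2]/q[2]
E
python3 - <<'E'
from h import *
np.set_printoptions(precision=4,suppress=True)
o=telemetry.get_obs(); print({k:np.round(v,4) for k,v in o.items() if k!='qvel'})
Z={'plate_top':.058}
names=['plate_top']+[f'{k}_{a}_{b}' for k in('ear','leaf') for a in('near','far') for b in('left','right')]
for c in('top','side'):
    s=vision.snapshot(c); pts=[]
    for n in names:
        r=place_of(n,s)
        for q in r[:2]:
            z=.046 if not n.startswith('leaf') else .032
            print(c,n,round(q['conf'],2),np.round(q['xy'],1),atz(s,q['xy'],z))
        if r: pts.append(r[0]['xy'])
    save(s,c+'0.png',pts); print(s['cam_to_world'])
E
```

```text
pics
{'clock': np.float64(0.0), 'joint_pos': array([ 91.163 ,  20.5926,   0.6321,  -0.0203, -70.136 , -16.5067]), 'tau': array([  0.0011, -58.2722,  29.3055,   6.9973,   0.007 ,  -0.0002]), 'tool_pos': array([0.1785, 0.6505, 0.2426]), 'orientation': array([179.9021,  -0.0091, -15.3506]), 'force': array([-0.3477, -0.6386, -0.0294]), 'moment': array([ 0.0115, -0.0154,  0.0356]), 'opening': np.float64(0.0873)}
top plate_top 0.78 [232.9 195.8] [0.5857 0.1335 0.046 ]
top ear_near_left 0.68 [218.9 232.6] [0.4861 0.1702 0.046 ]
top ear_near_left 0.16 [149.  267.8] [0.3928 0.3545 0.046 ]
top ear_near_right 0.66 [265.1 223.8] [0.5096 0.0462 0.046 ]
top ear_near_right 0.53 [151.  268.5] [0.3909 0.3492 0.046 ]
top ear_far_left 0.6 [208.7 174. ] [0.6457 0.2    0.046 ]
top ear_far_right 0.82 [254.6 166.9] [0.6653 0.075  0.046 ]
top leaf_near_left 0.95 [196.5 233.8] [0.4836 0.2324 0.032 ]
top leaf_near_left 0.44 [258.1 165.8] [0.6712 0.0658 0.032 ]
top leaf_near_right 0.57 [248.2 226.1] [0.5044 0.0923 0.032 ]
top leaf_far_left 0.71 [186.3 176.6] [0.641  0.2634 0.032 ]
top leaf_far_left 0.18 [239.2
[... 344 characters left out ...]
046 ]
side ear_near_right 0.94 [295.3 226.7] [0.5137 0.0574 0.046 ]
side ear_far_left 0.81 [226.1 263.6] [0.643  0.2105 0.046 ]
side ear_far_right 0.87 [234.  224.8] [0.6625 0.0896 0.046 ]
side ear_far_right 0.48 [262.4 241. ] [0.5802 0.1231 0.046 ]
side leaf_near_left 0.65 [290.8 285.6] [0.4869 0.2233 0.032 ]
side leaf_near_right 0.84 [298.  249.2] [0.4938 0.115  0.032 ]
side leaf_far_left 0.76 [219.2 281.4] [0.6463 0.2526 0.032 ]
side leaf_far_right 0.93 [235.9 240.9] [0.6464 0.1274 0.032 ]
side leaf_far_right 0.63 [297.2 225.6] [0.5121 0.0397 0.032 ]
[[-0.9696 -0.1794  0.1664  0.3753]
 [-0.2445  0.6863 -0.685   0.8386]
 [ 0.0087 -0.7048 -0.7093  0.902 ]
 [ 0.      0.      0.      1.    ]]
```

View pics/top0.png

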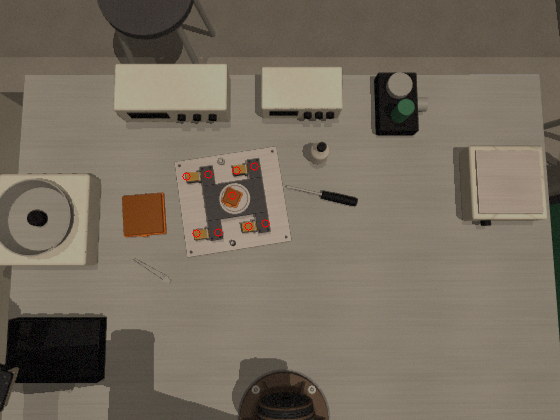

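View pics/side0.png

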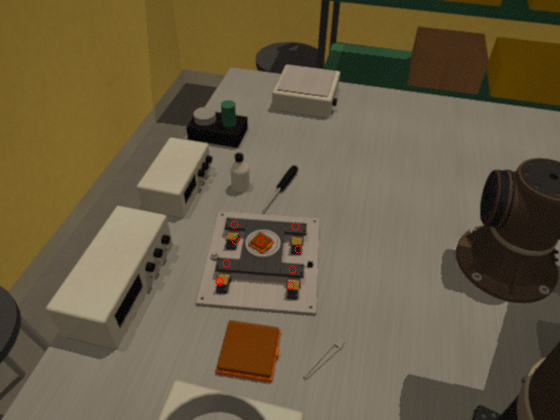

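Run:
```python
from h import *
# fit plate pose from ear+center points: foot x offset unknown u
from scipy.optimize import least_squares
s={c:vision.snapshot(c) for c in('top','side')}
obs=[]
for c in s:
    for a,sx in(('near',-1),('far',1)):
        for b,sy in(('left',1),('right',-1)):
            for k in('ear','leaf'):
                r=place_of(f'{k}_{a}_{b}',s[c])
                if r: obs.append((c,k,sx,sy,r[0]['xy']))
    r=place_of('plate_top',s[c]); obs.append((c,'c',0,0,r[0]['xy']))
def W(p,k,sx,sy):
    x,y,t,u=p
    l=np.array([sx*u,sy*.065+(.05 if k=='leaf' else 0)])
    return [x+np.cos(t)*l[0]-np.sin(t)*l[1],y+np.sin(t)*l[0]+np.cos(t)*l[1],.032 if k=='leaf' else .046]
f=lambda p:np.concatenate([proj(s[c],W(p,k,a,b))-q for c,k,a,b,q in obs])
r=least_squares(f,[.585,.13,.17,.08],loss='soft_l1',f_scale=2,x_scale=[.01,.01,.1,.01])
print(r.x,np.degrees(r.x[2])); print(np.round(f(r.x).reshape(-1,2),1))
for k in('ear','leaf'):
  for a in(-1,1):
    for b in(-1,1): print(k,a,b,np.round(W(r.x,k,a,b),4))
for c in s:
    big=cv2.resize(s[c]['color'][120:320,130:380],None,fx=3,fy=3,interpolation=cv2.INTER_CUBIC)
    for k in('ear','leaf'):
      for a in(-1,1):
        for b in(-1,1):
          p=(proj(s[c],W(r.x,k,a,b))-[130,120])*3; cv2.circle(big,tuple(int(v) for v in p),3,(255,0,0),1)
    save({'color':big},c+'1.png')
```

```text
[0.57838724 0.12974688 0.15150735 0.07963436] 8.680731858437378
[[-1.3 -1.1]
 [ 0.3 -3. ]
 [-0.8  0.5]
 [-0.6  0.8]
 [-1.4  2. ]
 [ 1.  -2. ]
 [-1.8 -0.8]
 [-2.9 -1. ]
 [ 0.6  0.9]
 [-0.3  1.7]
 [ 0.9 -0.7]
 [ 0.2 -2.7]
 [-0.3 -3. ]
 [-0.7 -0.1]
 [ 3.2 -0.4]
 [ 2.1 -1.9]
 [-3.9 -1. ]
 [ 2.9  0.5]]
ear -1 -1 [0.5095 0.0535 0.046 ]
ear -1 1 [0.4899 0.182  0.046 ]
ear 1 -1 [0.6669 0.0775 0.046 ]
ear 1 1 [0.6473 0.206  0.046 ]
leaf -1 -1 [0.5019 0.1029 0.032 ]
leaf -1 1 [0.4823 0.2314 0.032 ]
leaf 1 -1 [0.6594 0.1269 0.032 ]
leaf 1 1 [0.6398 0.2554 0.032 ]
```

View pics/top1.png

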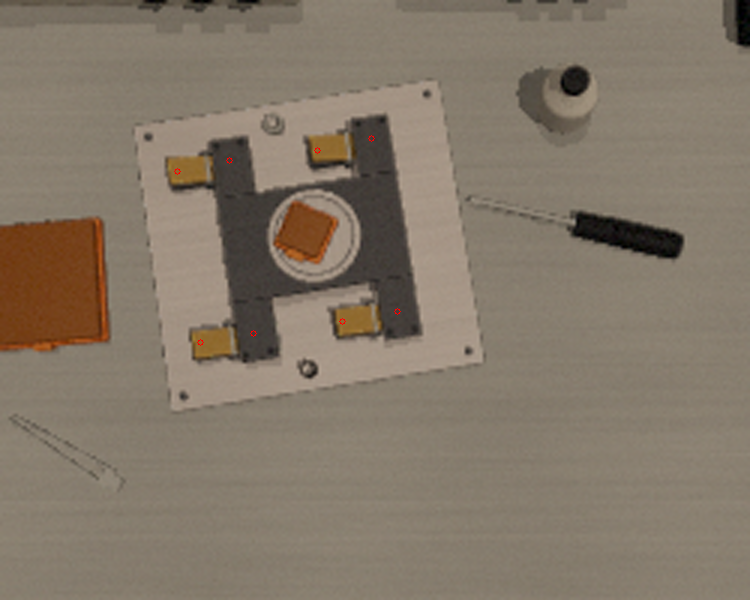

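View pics/side1.png

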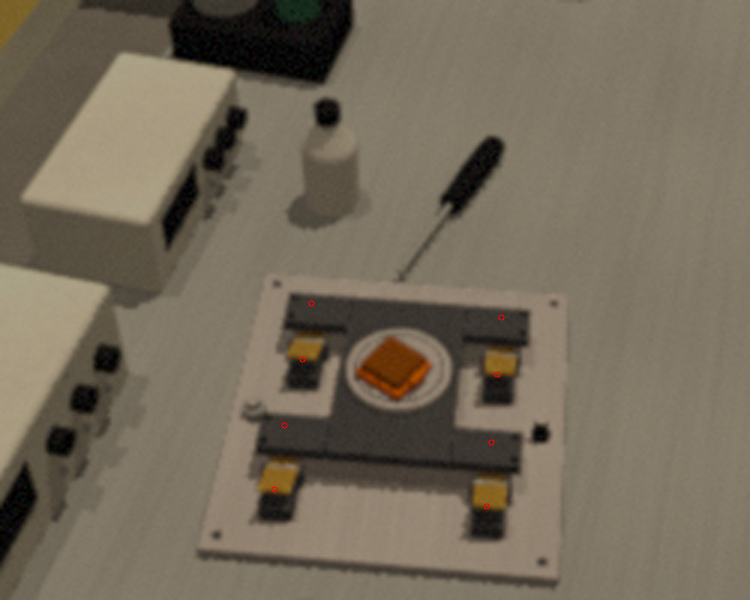

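Run:
```python
from h import *
from scipy.optimize import least_squares
s={c:vision.snapshot(c) for c in('top','side')}
T=[(1,1,1,210,143),(1,1,-1,246,137),(-1,1,1,243,361),(-1,1,-1,278,355),(1,-1,1,352,120),(1,-1,-1,386,115),(-1,-1,1,386,340),(-1,-1,-1,421,334)]
S=[(1,-1,-1,290,294),(-1,-1,-1,529,311),(1,1,-1,262,417),(-1,1,-1,521,434)]
def W(p,lx,ly,z):
    x,y,t=p[:3]; return np.array([x+np.cos(t)*lx-np.sin(t)*ly,y+np.sin(t)*lx+np.cos(t)*ly,z])
def fit(P):
    f=lambda p:np.concatenate([proj(s[c],W(p,.102*a,.065*b+.017*d,.046))-(np.array([u,v])/3+[130,120]) for c,L in P for a,b,d,u,v in L])
    r=least_squares(f,[.58,.13,.15]); print(r.x,np.degrees(r.x[2]));print(np.round(f(r.x).reshape(-1,2),1).tolist());return r.x
fit([('top',T)]);fit([('side',S)]);p=fit([('top',T),('side',S)])
for k,o,z in(('ear',0,.046),('leaf',.05,.032)):
  for a in(-1,1):
    for b in(-1,1): print(k,a,b,np.round(W(p,a*.08,b*.065+o,z),4))
np.save('p.npy',p)
for c in s:
    big=cv2.resize(s[c]['color'][170:300,170:300] if c=='top' else s[c]['color'][200:330,190:330],None,fx=4,fy=4,interpolation=cv2.INTER_CUBIC)
    off=[170,170] if c=='top' else [190,200]
    for a in(-1,1):
        for b in(-1,1):
          q=np.array([(proj(s[c],W(p,a*x,b*.065+y,.046))-off)*4 for x,y in((.048,-.017),(.102,-.017),(.102,.017),(.048,.017))]).astype(int)
          cv2.polylines(big,[q],True,(255,0,0),1)
    save({'color':big},c+'2.png')
```

```text
[0.57694037 0.12760314 0.15744179] 9.020750202337421
[[-0.2, -0.6], [0.1, -0.5], [-0.6, 0.8], [0.3, 0.8], [-0.4, -0.2], [0.5, -0.5], [-0.3, 0.1], [0.6, 0.1]]
[0.57569084 0.13764008 0.15956956] 9.142662603883492
[[-0.9, 0.1], [0.5, 0.1], [-0.6, -0.7], [0.9, 0.2]]
[0.57680797 0.13033199 0.15846041] 9.079112811554904
[[-1.2, -0.5], [-0.9, -0.4], [-1.6, 0.8], [-0.7, 0.8], [-1.5, -0.2], [-0.5, -0.5], [-1.3, 0.1], [-0.4, 0.1], [-0.3, -2.0], [0.7, -2.0], [0.0, -3.2], [1.0, -2.3]]
ear -1 -1 [0.5081 0.0535 0.046 ]
ear -1 1 [0.4876 0.1819 0.046 ]
ear 1 -1 [0.6661 0.0788 0.046 ]
ear 1 1 [0.6455 0.2071 0.046 ]
leaf -1 -1 [0.5002 0.1029 0.032 ]
leaf -1 1 [0.4797 0.2313 0.032 ]
leaf 1 -1 [0.6582 0.1281 0.032 ]
leaf 1 1 [0.6377 0.2565 0.032 ]
```

View pics/side2.png

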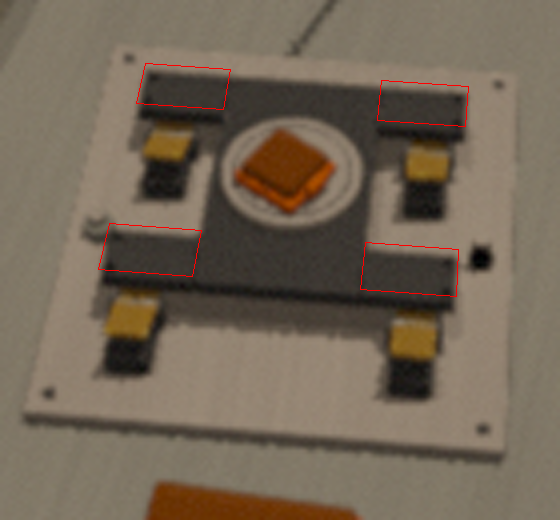

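View pics/top2.png

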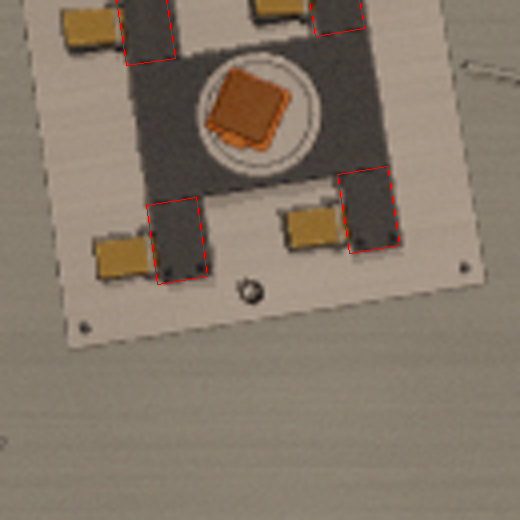

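The networks' points agree with the picture: ears lie on the dark plate and leaves on the brass (the top-picture plate centre is at about pixel 233,196). The two cameras differ by about 10 mm in y, so I'll go over the plate and check with the wrist camera.

```bash
python3 -m handwheel '[[[0.0274,0.0209,0,0,1],[0.0274,0.0209,0,0,1],[0.0274,0.0209,0,0,1],[0.0274,0.0209,0,0,1],[0.0274,0.0209,0,0,1],[0.0274,0.0209,0,0,1],[0.0274,0.0209,0,0,1],[0.0274,0.0209,0,0,1],[0.0274,0.0209,0,0,1],[0.0274,0.0209,0,0,1],[0.0274,0.0209,0,0,1],[0.0274,0.0209,0,0,1],[0.0274,0.0209,0,0,1],[0.0274,0.0209,0,0,1],[0.0274,0.0209,0,0,1],[0.0274,0.0209,0,0,1],[0.0274,0.0209,0,0,1],[0.0274,0.0209,0,0,1],[0.0274,0.0209,0,0,1]]]'
python3 -m handwheel '[[[0,0,0,0.1146,1],[0,0,0,0.1146,1],[0,0,0,0.1146,1],[0,0,0,0.1146,1],[0,0,0,0.1146,1],[0,0,0,0.1146,1],[0,0,0,0.1146,1],[0,0,0,0.1146,1],[0,0,0,0.1146,1],[0,0,0,0.1146,1],[0,0,0,0,1],[0,0,0,0,1]]]'
python3 - <<'E'
from h import *
from scipy.spatial.transform import Rotation as R
o=telemetry.get_obs(); print({k:np.round(v,4) for k,v in o.items()})
s=vision.snapshot('wrist'); print(s['tool_from_camera'],s['mtx'])
T=np.eye(4);T[:3,:3]=R.from_euler('xyz',o['orientation'],degrees=True).as_matrix();T[:3,3]=o['tool_pos']
s['cam_to_world']=T@s['tool_from_camera']; print(s['cam_to_world'])
pts=[]
for n in ['plate_top']+[f'{k}_{a}_{b}' for k in('ear','leaf') for a in('near','far') for b in('left','right')]:
    r=place_of(n,s)
    for q in r[:1]: print(n,round(q['conf'],2),np.round(q['xy'],1),np.round(atz(s,q['xy'],.032 if 'leaf' in n else .046),4)); pts.append(q['xy'])
save(s,'w0.png',pts)
import pickle; pickle.dump(s,open('w0.pkl','wb'))
E
```

```text
clock: 3.68
tool_pos: [0.5764, 0.1287, 0.2439]
orientation: [-180.0, -0.0, -15.3]
force: [0.4, 1.5, -0.0]
opening: 0.0007
clock: 4.68
tool_pos: [0.5756, 0.1302, 0.2436]
orientation: [-180.0, 0.0, -80.8]
force: [0.0, -0.6, 0.0]
opening: 0.0005
{'clock': np.float64(4.6833), 'joint_pos': array([ 3.17120e+01,  1.26106e+01, -1.04008e+01,  4.00000e-04,
       -6.69835e+01, -2.25129e+01]), 'qvel': array([ 0.0482,  0.0659,  0.0703, -0.0427, -0.159 ,  1.6404]), 'tau': array([-1.51000e-02, -4.66724e+01,  2.86744e+01,  6.84470e+00,
       -5.40000e-03, -6.87700e-01]), 'tool_pos': array([0.5756, 0.1302, 0.2436]), 'orientation': array([-1.799951e+02,  1.600000e-03, -8.080070e+01]), 'force': array([ 0.0228, -0.6371,  0.0271]), 'moment': array([ 0.1317, -0.0373,  0.0105]), 'opening': np.float64(0.0005)}
[[-1.58252462e-03 -9.51391843e-01 -3.07978986e-01  8.40726927e-02]
 [ 9.99998460e-01 -1.27201915e-03 -1.20895762e-03  9.07476752e-05]
 [ 7.58437247e-04 -3.07980425e-01  9.51392391e-01 -1.40999492e-01]
 [ 0.00000000e+00  0.00000000e+00  0.00000000e+00  1.00000000e+00]] [[369.50031597   0.         274.39119532]
 [  0.         369.50031597 206.4586352 ]
 [  0.           0.           1.        ]]
[[-9.87389698e-01 -1.50866899e-01 -4.79662655e-02  5.88925666e-01]
 [-1.58306256e-01  9.39345890e-01  3.04250602e-01  4.71794686e-02]
 [-8.44430398e-04  3.08007270e-01 -9.51383628e-01  3.84617124e-01]
 [ 0.00000000e+00  0.00000000e+00  0.00000000e+00  1.00000000e+00]]
plate_top 0.69 [269.7 179. ] [0.5805 0.1294 0.046 ]
ear_near_left 0.95 [347.2 243.4] [0.4942 0.1821 0.046 ]
ear_far_left 0.94 [192.6 245. ] [0.646  0.2083 0.046 ]
ear_far_right 0.78 [181.2 109.5] [0.6679 0.0792 0.046 ]
leaf_near_right 0.94 [352.8 164.8] [0.5029 0.1061 0.032 ]
leaf_far_right 0.73 [187.5 159.9] [0.6613 0.1266 0.032 ]
```

View pics/w0.png

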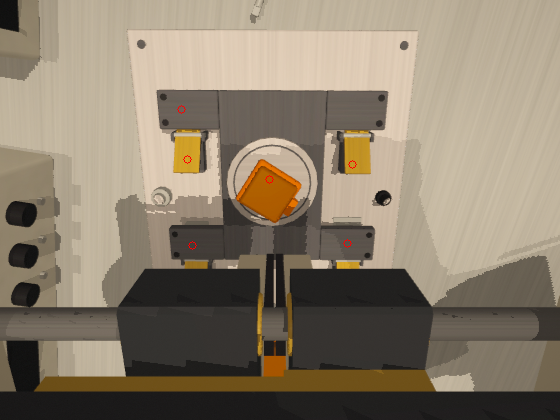

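The wrist view is clear: the far-right ear spans x 158–219, y 91–129, the near-right ear x 326–387, and the left ears start at row 226. Next I fit the corners.

Run:
```python
from h import *
from scipy.optimize import least_squares
import pickle
s=pickle.load(open('w0.pkl','rb'))
P=[(.102,-.082,158,91),(.102,-.048,161,129),(-.102,-.082,387,91.5),(-.102,-.048,386,130),(.102,.048,170,226),(-.102,.048,374,226),(.048,-.082,219,91),(.048,-.048,219,129),(-.048,-.082,326,91),(-.048,-.048,327,129),(.048,.048,222,226),(-.048,.048,320,226)]
def W(p,lx,ly,z):
    x,y,t=p[:3]; return np.array([x+np.cos(t)*lx-np.sin(t)*ly,y+np.sin(t)*lx+np.cos(t)*ly,z])
for zf in (0,1):
  f=lambda p:np.concatenate([proj(s,W(p,a,b,p[3] if zf else .046))-[u,v] for a,b,u,v in P])
  r=least_squares(f,[.58,.13,.15,.046]); print(r.x,np.degrees(r.x[2]));print(np.round(f(r.x).reshape(-1,2),1).tolist())
  if not zf: p=r.x
np.save('p.npy',p)
for k,o,z in(('ear',0,.046),('leaf',.05,.032)):
  for a in(-1,1):
    for b in(-1,1): print(k,a,b,np.round(W(p,a*.08,b*.065+o,z),4))
# leaf x offsets: orange hinge pixel centres
for q in [(187,171),(357,172)]:
    w=atz(s,q,.045); d=w[:2]-p[:2]; c,n=np.cos(p[2]),np.sin(p[2]); print('leaf free end local',c*d[0]+n*d[1],-n*d[0]+c*d[1])
```

```text
[0.57776253 0.13074275 0.15441285 0.046     ] 8.84720474552776
[[-2.1, -2.0], [-1.6, -0.4], [2.3, -1.4], [-0.4, -0.4], [-1.7, 1.9], [2.1, 2.9], [-1.3, -1.7], [0.3, -0.1], [1.6, -1.2], [-1.3, 0.4], [1.3, 2.2], [1.1, 2.6]]
[0.57768476 0.13145884 0.15439664 0.04005942] 8.846275601014806
[[-0.1, -1.2], [0.4, -0.3], [0.2, -0.6], [-2.4, -0.3], [-0.0, 0.4], [0.4, 1.4], [-0.3, -0.9], [1.2, -0.1], [0.6, -0.4], [-2.2, 0.4], [2.1, 0.7], [0.3, 1.1]]
ear -1 -1 [0.5087 0.0542 0.046 ]
ear -1 1 [0.4887 0.1827 0.046 ]
ear 1 -1 [0.6668 0.0788 0.046 ]
ear 1 1 [0.6468 0.2073 0.046 ]
leaf -1 -1 [0.501  0.1036 0.032 ]
leaf -1 1 [0.481  0.2321 0.032 ]
leaf 1 -1 [0.6591 0.1282 0.032 ]
leaf 1 1 [0.6391 0.2567 0.032 ]
leaf free end local 0.08002263207166571 -0.00886844319457813
leaf free end local -0.07933472331358203 -0.008669377978877034
```

```bash
python3 -m handwheel '[[[-0.0164,0.0194,0,0,1],[-0.0164,0.0194,0,0,1],[-0.0164,0.0194,0,0,1],[-0.0164,0.0195,0,0,1],[0,0,0.03,0,1],[0,0,0.03,0,1],[0,0,0.03,0,1],[0,0,0.03,0,1],[0,0,0.03,0,1],[0,0,0.01,0,1],[0,0,0.005,0,1],[0,0,0,0,1],[0,0,0,0,1]]]'
python3 - <<'E'
from h import *
s=vision.snapshot('side'); save({'color':cv2.resize(s['color'][180:330,180:380],None,fx=4,fy=4)},'s3.png')
E
```

```text
clock: 6.27
tool_pos: [0.4895, 0.1834, 0.0798]
orientation: [-179.9, 0.0, -81.0]
force: [-0.3, 0.3, -0.5]
opening: 0.0006
```

View pics/s3.png

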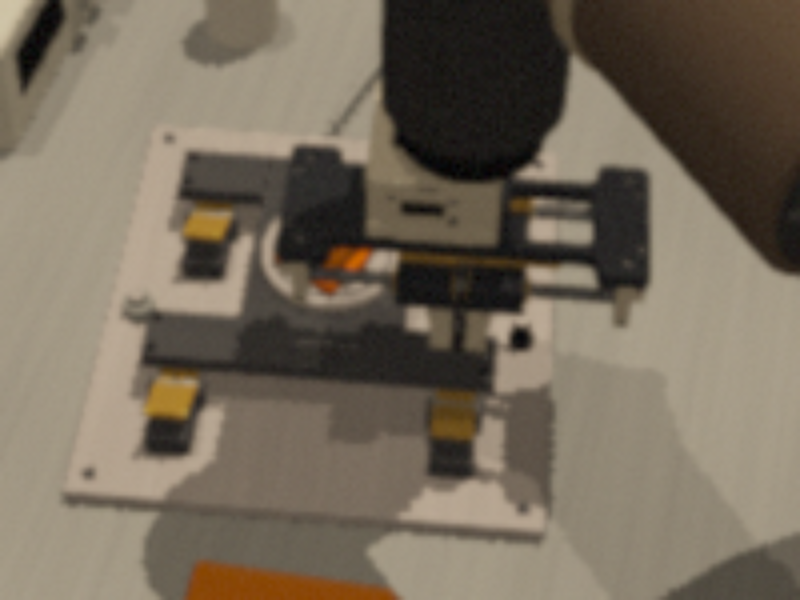

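The closed fingertips stand over the near-left ear, clear of the leaf and plug. Next I press it, in small steps.

```bash
python3 -m handwheel '[[[0,0,0.006,0,1],[0,0,0.005,0,1],[0,0,0.002,0,1],[0,0,0,0,1]]]'
for i in 1 ; do python3 -m handwheel '[[[0,0,0.001,0,1],[0,0,0.001,0,1],[0,0,0,0,1]]]'; python3 -m handwheel '[[[0,0,0.001,0,1],[0,0,0,0,1]]]';python3 -m handwheel '[[[0,0,0.001,0,1],[0,0,0,0,1]]]'; done
```

```text
clock: 6.65
tool_pos: [0.4883, 0.1826, 0.0652]
orientation: [180.0, -0.0, -81.0]
force: [0.3, 0.5, -0.1]
opening: 0.0007
clock: 6.9
tool_pos: [0.4886, 0.1828, 0.0635]
orientation: [180.0, -0.0, -81.0]
force: [0.3, 0.1, -0.3]
opening: 0.0006
clock: 7.07
tool_pos: [0.4886, 0.1829, 0.0626]
orientation: [-180.0, 0.0, -81.0]
force: [-1.4, 0.5, 2.1]
opening: 0.0003
clock: 7.23
tool_pos: [0.4886, 0.183, 0.0616]
orientation: [-180.0, 0.0, -81.0]
force: [-2.1, 0.8, 2.7]
opening: 0.0008
```

```bash
for i in 1 2 ; do python3 -m handwheel '[[[0,0,0.001,0,1],[0,0,0,0,1]]]'; done
```

```text
clock: 7.4
tool_pos: [0.4886, 0.183, 0.0606]
orientation: [-180.0, 0.0, -81.0]
force: [-2.9, 1.9, 3.7]
opening: 0.0004
clock: 7.57
tool_pos: [0.4886, 0.1831, 0.0599]
orientation: [-180.0, 0.0, -81.0]
force: [-4.4, 1.6, 7.8]
opening: 0.0003
```

```bash
for i in 1 ; do python3 -m handwheel '[[[0,0,0.001,0,1],[0,0,0,0,1]]]'; done
```

```text
clock: 7.73
tool_pos: [0.4886, 0.1831, 0.0596]
orientation: [-180.0, 0.0, -81.0]
force: [-8.1, 1.7, 15.9]
opening: 0.0001
```

```bash
python3 -m handwheel '[[[0,0,-0.004,0,1],[0,0,-0.016,0,1],[0.0325,0,0,0,1],[0.0325,0,0,0,1],[0.0325,0,0,0,1],[0.0325,0,0,0,1],[0,0,0.005,0,1],[0,0,0.005,0,1],[0,0,0.003,0,1],[0,0,0,0,1]]]'
for i in 1 2 3; do python3 -m handwheel '[[[0,0,0.001,0,1],[0,0,0,0,1]]]'; done
```

```text
clock: 8.57
tool_pos: [0.5084, 0.0547, 0.0646]
orientation: [179.9, -0.0, -81.0]
force: [0.5, 0.4, -0.0]
opening: 0.0006
clock: 8.73
tool_pos: [0.5089, 0.0553, 0.0644]
orientation: [180.0, -0.0, -80.9]
force: [-0.2, 0.9, 0.7]
opening: 0.0003
clock: 8.9
tool_pos: [0.5089, 0.055, 0.0636]
orientation: [-180.0, 0.0, -81.0]
force: [-0.5, -0.7, 0.0]
opening: 0.0006
clock: 9.07
tool_pos: [0.509, 0.0549, 0.0632]
orientation: [-180.0, 0.0, -81.0]
force: [-3.8, 2.4, 5.8]
opening: 0.0003
```

```bash
for i in 1 2; do python3 -m handwheel '[[[0,0,0.001,0,1],[0,0,0,0,1]]]'; done
python3 -m handwheel '[[[0,0,-0.004,0,1],[0,0,-0.015,0,1],[0,-0.032,0,0,1],[0,-0.032,0,0,1],[0,-0.032,0,0,1],[0,-0.032,0,0,1],[0,-0.032,0,0,1],[0,0,0.005,0,1],[0,0,0.005,0,1],[0,0,0.003,0,1],[0,0,0,0,1]]]'
for i in 1 2 3; do python3 -m handwheel '[[[0,0,0.001,0,1],[0,0,0,0,1]]]'; done
```

```text
clock: 9.23
tool_pos: [0.5091, 0.0549, 0.063]
orientation: [-179.9, 0.0, -81.0]
force: [-6.5, 3.2, 17.0]
opening: 0.0003
clock: 9.4
tool_pos: [0.5091, 0.0549, 0.0629]
orientation: [-179.9, 0.0, -80.9]
force: [-10.9, 2.5, 27.0]
opening: 0.0001
clock: 10.32
tool_pos: [0.6655, 0.0791, 0.0654]
orientation: [179.9, -0.0, -81.0]
force: [-1.0, 0.4, 0.6]
opening: 0.0007
clock: 10.48
tool_pos: [0.6665, 0.0795, 0.0659]
orientation: [-180.0, 0.0, -81.0]
force: [0.2, -0.4, 0.2]
opening: 0.0004
clock: 10.65
tool_pos: [0.6668, 0.0795, 0.065]
orientation: [-180.0, 0.0, -81.0]
force: [-0.4, -0.6, 0.1]
opening: 0.0002
clock: 10.82
tool_pos: [0.6669, 0.0795, 0.0637]
orientation: [-180.0, 0.0, -81.0]
force: [0.1, -0.6, -0.1]
opening: 0.0005
```

Near right is firm: it took 27 N with about 0.4 mm of give. Far right is next.

```bash
for i in 1 2 3; do python3 -m handwheel '[[[0,0,0.001,0,1],[0,0,0,0,1]]]'; done
python3 -m handwheel '[[[0,0,-0.004,0,1],[0,0,-0.014,0,1],[-0.0325,0,0,0,1],[-0.0325,0,0,0,1],[-0.0325,0,0,0,1],[-0.0325,0,0,0,1],[0,0,0.005,0,1],[0,0,0.005,0,1],[0,0,0.003,0,1],[0,0,0,0,1]]]'
for i in 1 2 3; do python3 -m handwheel '[[[0,0,0.001,0,1],[0,0,0,0,1]]]'; done
```

```text
clock: 10.98
tool_pos: [0.667, 0.0795, 0.0633]
orientation: [-180.0, -0.0, -81.0]
force: [-2.1, 0.2, 5.9]
opening: 0.0006
clock: 11.15
tool_pos: [0.667, 0.0795, 0.0632]
orientation: [-180.0, -0.0, -81.0]
force: [-6.2, 0.5, 11.2]
opening: -0.0003
clock: 11.32
tool_pos: [0.6671, 0.0795, 0.0631]
orientation: [-179.9, -0.0, -81.0]
force: [-8.1, 0.5, 17.8]
opening: 0.0004
clock: 12.15
tool_pos: [0.646, 0.2068, 0.0643]
orientation: [179.9, -0.0, -81.1]
force: [0.1, 0.2, -0.1]
opening: 0.0005
clock: 12.32
tool_pos: [0.6468, 0.2068, 0.0644]
orientation: [180.0, -0.0, -81.1]
force: [0.0, -0.1, 0.6]
opening: 0.0004
clock: 12.48
tool_pos: [0.6468, 0.2073, 0.0636]
orientation: [-180.0, 0.0, -81.1]
force: [0.1, 0.1, 1.2]
opening: 0.0001
clock: 12.65
tool_pos: [0.6469, 0.2075, 0.0633]
orientation: [-180.0, -0.0, -81.0]
force: [-0.9, -1.9, 3.6]
opening: 0.0003
```

```bash
for i in 1 2 ; do python3 -m handwheel '[[[0,0,0.001,0,1],[0,0,0,0,1]]]'; done
python3 - <<'E'
from h import *
s=vision.snapshot('side'); save({'color':cv2.resize(s['color'][180:330,180:380],None,fx=4,fy=4)},'s4.png')
E
```

```text
clock: 12.82
tool_pos: [0.6469, 0.2076, 0.0632]
orientation: [-179.9, -0.0, -81.0]
force: [-3.0, -3.0, 10.5]
opening: 0.0005
clock: 12.98
tool_pos: [0.6469, 0.2075, 0.0631]
orientation: [-179.9, -0.0, -81.0]
force: [-6.9, -2.9, 16.5]
opening: 0.0005
```

View pics/s4.png

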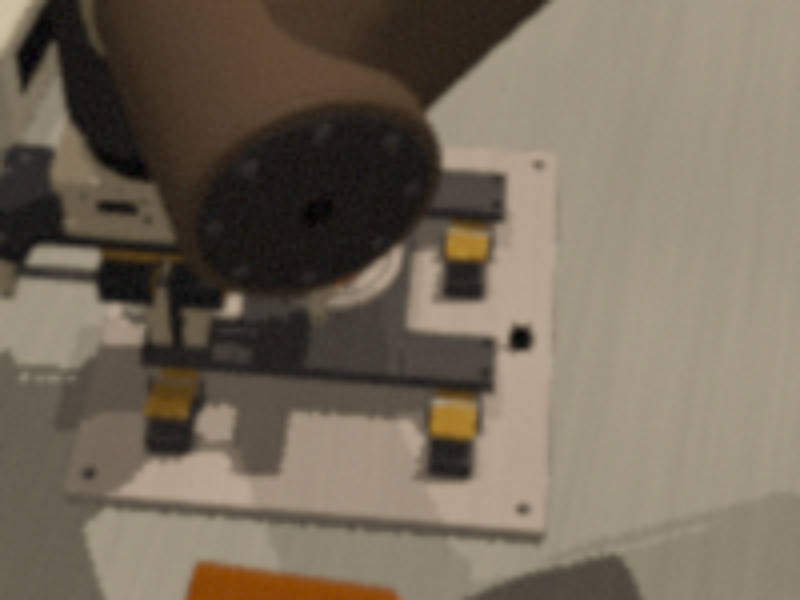

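Near left is the rocker: it dipped about 3 mm between 2 and 5 N, while the other three corners gave under 0.5 mm. Now I go to its leaf, target about (0.481, 0.232).

```bash
python3 -m handwheel '[[[0,0,-0.005,0,1],[0,0,-0.02,0,1],[0,0.032,0,0,1],[0,0.032,0,0,1],[0,0.032,0,0,1],[0,0.032,0,0,1],[0,0.032,0,0,1],[-0.025,0,0,0,1],[-0.025,0,0,0,1],[0,0,0,0,1],[0,0,0,0,1]]]'
python3 - <<'E'
from h import *
s=vision.snapshot('side'); save({'color':cv2.resize(s['color'][180:330,180:380],None,fx=4,fy=4)},'s5.png')
E
```

```text
clock: 13.95
tool_pos: [0.4807, 0.2335, 0.0859]
orientation: [-180.0, 0.0, -80.9]
force: [0.0, -0.0, -0.2]
opening: 0.0002
```

View pics/s5.png

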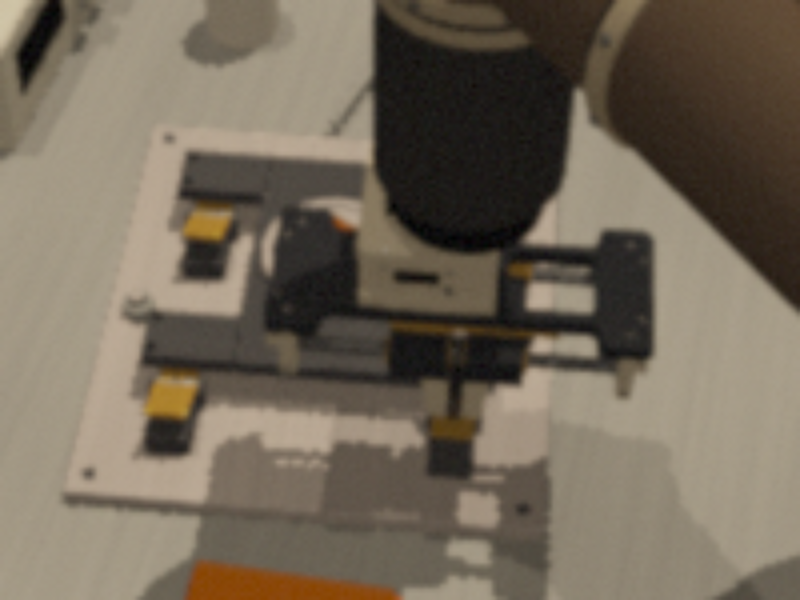

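```bash
python3 -m handwheel '[[[0,0,0.01,0,1],[0,0,0.01,0,1],[0,0,0.002,0,1],[0,0,0.002,0,1],[0,0,0,0,1]]]'
for i in 1 2 3 ; do python3 -m handwheel '[[[0,0,0.0015,0,1],[0,0,0.0015,0,1],[0,0,0,0,1]]]'; done
```

```text
clock: 14.42
tool_pos: [0.4813, 0.2328, 0.0611]
orientation: [-180.0, 0.1, -81.0]
force: [-2.1, 3.1, 5.2]
opening: 0.0004
clock: 14.67
tool_pos: [0.4815, 0.2331, 0.0585]
orientation: [-179.9, 0.1, -81.0]
force: [-3.8, 4.9, 7.5]
opening: 0.0002
clock: 14.92
tool_pos: [0.4818, 0.2334, 0.0557]
orientation: [-179.9, 0.1, -81.0]
force: [-2.5, 4.6, 7.7]
opening: 0.0
clock: 15.17
tool_pos: [0.482, 0.2335, 0.0527]
orientation: [-179.9, 0.1, -81.0]
force: [-2.0, 5.0, 6.4]
opening: 0.0003
```

```bash
for i in 1 2 3 ; do python3 -m handwheel '[[[0,0,0.0015,0,1],[0,0,0.0005,0,1],[0,0,0,0,1]]]'; done
```

```text
clock: 15.42
tool_pos: [0.482, 0.2335, 0.0508]
orientation: [-179.8, 0.1, -81.0]
force: [-1.6, 4.6, 6.9]
opening: 0.0005
clock: 15.67
tool_pos: [0.4821, 0.2335, 0.0489]
orientation: [-179.8, 0.1, -81.0]
force: [-1.4, 5.3, 6.7]
opening: 0.0002
clock: 15.92
tool_pos: [0.4822, 0.2336, 0.0483]
orientation: [-179.8, 0.1, -81.0]
force: [-7.2, 3.8, 22.1]
opening: 0.0005
```

```bash
python3 -m handwheel '[[[0,0,0.001,0,1],[0,0,0,0,1],[0,0,0,0,1]]]'
python3 -m handwheel '[[[0,0,-0.004,0,1],[0,0,-0.02,0,1],[0,0,-0.03,0,1],[0,0,-0.04,0,1],[0,0,-0.04,0,1],[-0.03,0,-0.02,0,1],[-0.04,0,0,0,1],[-0.04,0,0,0,1],[-0.04,0,0,0,1],[-0.04,0,0,0,1],[0,0,0,0,1],[0,0,0,0,1]]]'
python3 - <<'E'
from h import *
for c in('wrist','side'):
    s=vision.snapshot(c); save(s if c=='wrist' else {'color':cv2.resize(s['color'][180:330,180:380],None,fx=4,fy=4)},c+'6.png')
s=vision.snapshot('top'); save({'color':cv2.resize(s['color'][120:320,130:380],None,fx=3,fy=3,interpolation=cv2.INTER_CUBIC)},'top6.png')
E
```

```text
clock: 16.17
tool_pos: [0.4822, 0.2336, 0.048]
orientation: [-179.8, 0.1, -81.0]
force: [-9.9, 3.0, 32.0]
opening: 0.0004
clock: 17.17
tool_pos: [0.4504, 0.421, 0.1973]
orientation: [179.9, -0.1, -80.9]
force: [0.3, -0.4, -1.7]
opening: 0.0003
```

View pics/wrist6.png

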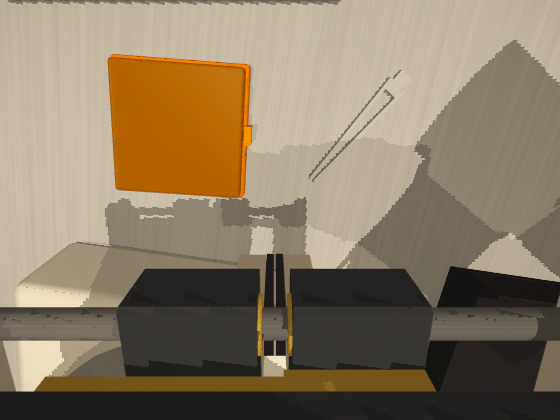

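View pics/side6.png

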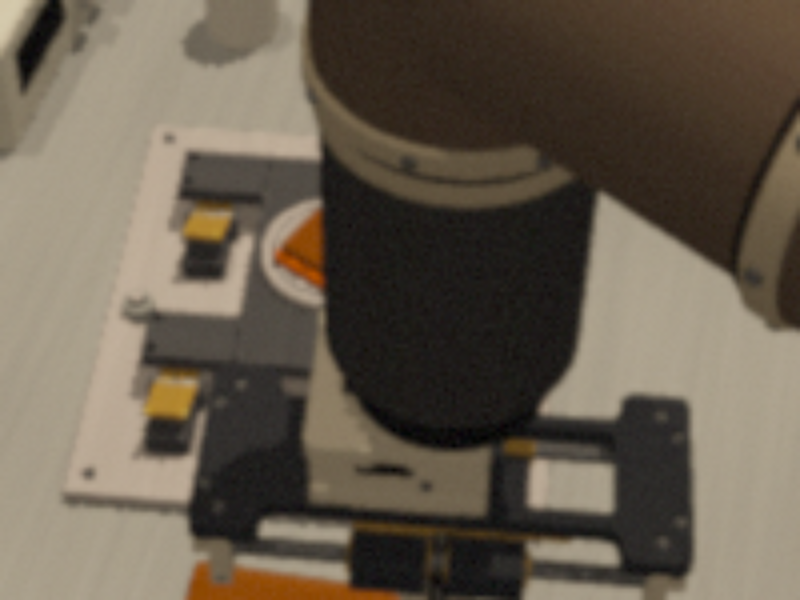

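View pics/top6.png

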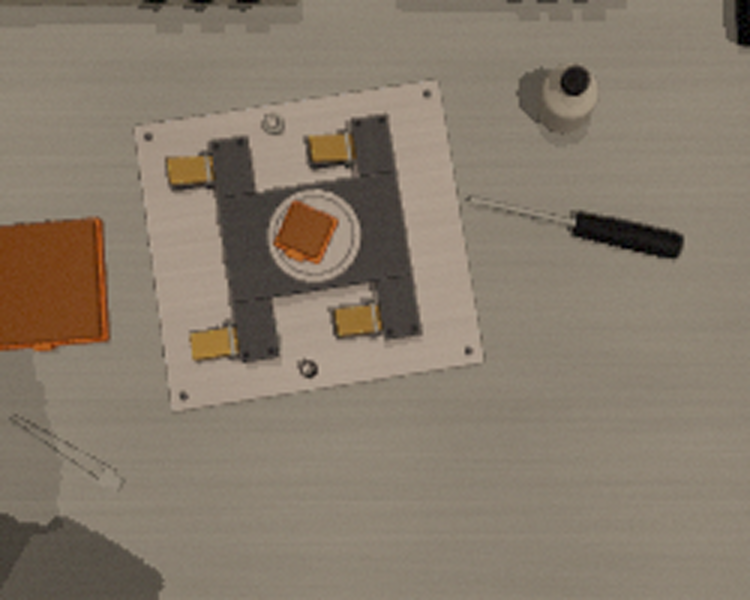

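The near-left leaf is hidden from the side camera, so I move back a little, higher up, to see it with the wrist camera.

```bash
python3 -m handwheel '[[[0.03,0,-0.01,0,1],[0.03,0,-0.01,0,1],[0.03,0,-0.01,0,1],[0.03,0,-0.01,0,1],[0,0,0,0,1],[0,0,0,0,1]]]'
python3 - <<'E'
from h import *
s=vision.snapshot('wrist'); save(s,'w7.png')
E
```

```text
clock: 17.82
tool_pos: [0.4705, 0.299, 0.2407]
orientation: [-179.9, 0.1, -81.2]
force: [-0.3, -0.3, 0.1]
opening: 0.0006
```

View pics/w7.png

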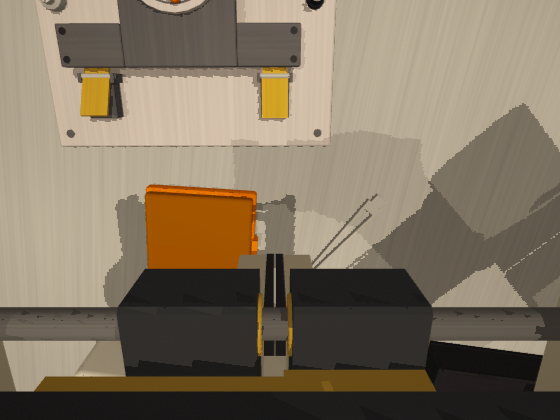

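The near-left leaf (275, 93) casts no shadow and lies flat. The far-left leaf (95, 93) still stands over its shadow.

```bash
python3 -c "
from plant import close_job; print(close_job())"
```

```text
the job is handed in; nothing more can be done
None
```

I found the rocking corner at near left, pressed its shim flat, and handed the job in at about 18 s on the robot's clock.

- **Finding the corner:** I pressed all four ears with closed fingertips. Near left dipped about 3 mm between 2 and 5 N and then went hard. Near right, far right and far left gave less than 0.5 mm at 16–27 N.
- **Pressing the shim:** The near-left leaf folded at about 7–8 N. It came to a hard stop with the fingertip about 31 mm above the table, within 1 mm of its flat height, and I held 32 N there.
- **Last checks:** The final wrist picture shows the near-left leaf flat and the far-left leaf standing. In the top view the plate, boxes, tools and small parts look where they were at the start. The arm is clear of everything, with the measured force near zero.
- **Less certain:** I did not check the two right-hand leaves up close after the press, but I pressed only the ears there. The top view alone does not tell a flat leaf from a raised one.
- **Disagreement:** The top and side cameras differed by about 10 mm in y on the plate's position. I used the wrist-camera fit instead, and the contact heights agreed with it.

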